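# Cradle the lens barrel and hold the curing lamp over it

## Task

Lay the freshly glued lens barrel in the gap between the two steel rollers of the cradle, along the rollers and centred on their length, and let go of it. Then draw the pen-shaped curing lamp out of its sloping holder, turn it upright with its nose straight down, and hold it over the middle of the barrel, nose about 3 cm above the barrel and touching nothing: finish while still holding it there, with the barrel resting in the cradle. Leave the other things on the bench where they are.

Things in the scene. Friction and masses are not known exactly. Their poses are not given: they have to be found in the camera images.
- barrel: Lens barrel: ribbed aluminium cylinder, 28 mm diameter, 56 mm long, 80 to 150 g, flat ends with glass in them. Origin at its centre, x axis along the cylinder (it may roll about it). At the start it lies level on the parts rest, centre 21 mm above the table; its ends overhang the rods under it, so it can be pinched by its ends or across its diameter.
- rest: Parts rest, fixed: rubber plate 85 mm (x) by 62 mm (y), 3 mm thick, with two grey rods, 6 mm diameter, 38 mm long along x at y = +-8 mm, tops 9 mm above the table. The barrel lies along x on and between the rods. Origin on the table under its centre, z up.
- cradle: Roller cradle, fixed: dark steel base 42 mm (x) by 110 mm (y), 10 mm thick; two parallel steel rollers (they do not turn) along x, 24 mm diameter, 36 mm long, axes at y = +-17 mm, 24 mm above the table, 10 mm gap between them; slim posts at the roller ends reach x = +-21.5 mm and 32 mm height. Origin on the table under its centre, z up.
- cradle_saddle (a point): Where the centre of the barrel comes to lie when it rests in the gap of the two rollers: over the cradle's centre, 44 mm above the table (barrel top then 58 mm above the table). Axes as the cradle's: x along the rollers, z up.
- holder: Lamp holder, fixed: dark steel base 110 mm (x) by 70 mm (y), 12 mm thick; aluminium tube (31 mm outside, 24 mm bore, 44 mm long, open both ends) sloping 35 degrees from vertical, mouth up and towards the holder's -x. Tube axis in its frame: from (30, 0, 40) mm at the lower end to (5, 0, 76) mm at the mouth. Origin on the table under the base's centre, z up.
- lamp: Black pen-shaped curing lamp, 130 mm long, 75 to 150 g. Origin at the nose tip, z axis along the lamp from nose to tail. From the nose: taper to 18 mm; 21 mm diameter to 56 mm; metal collar of 32 mm diameter to 62 mm; straight grip of 22 mm diameter to the tail. It starts in the holder's tube, collar on the mouth, sloping about 40 degrees from vertical, tail towards the holder's -x.
- lamp_grip (a point): Good place to grip the lamp, near its centre of mass (79 mm from the nose): on its axis, 98 mm from the nose tip, 36 mm beyond the collar, 32 mm from the tail. Axes as the lamp's. The lamp has 1.5 mm play all round in the tube; drawn 60 mm along its axis it is clear of the tube.
- jar: Bystander, to be left alone: small lidded flux jar, 38 mm across, 40 mm tall. Origin at the middle of its underside.
- spool: Bystander, to be left alone: steel wire spool standing on end, 44 mm across, 34 mm tall. Origin at the middle of its underside.
- driver: Bystander, to be left alone: screwdriver lying on the table, 150 mm long. Origin at the middle of its underside.
- dish: Bystander, to be left alone: white ceramic dish, 70 mm across, 22 mm tall. Origin at the middle of its underside.
- tweezers: Bystander, to be left alone: steel tweezers lying flat, 110 mm long, 5 mm tall. Origin at the middle of its underside.
- cup: Bystander, to be left alone: white plastic cup, 70 mm across, 90 mm tall. Origin at the middle of its underside.
Mind the look-alikes: they are no part of the job. Leave any pink look-alike of the cradle alone.

How it is judged (in metres and radians):
On the way, in this order (a step that is already met when the one before it is completed fails the run):
1. the barrel rests in the gap between the rollers, centred, let go, the lamp still in its holder (x of barrel in the frame of cradle_saddle between -0.012 and 0.012 m and y of barrel in the frame of cradle_saddle between -0.004 and 0.004 m and z of barrel in the frame of cradle_saddle between -0.004 and 0.003 m and angle between the x axis of barrel and the x axis of cradle, either way round below 0.12 rad and contact force between barrel and the fingers below 0.1 N and contact force between barrel and cradle above 0.2 N and linear speed of barrel below 0.02 m/s and distance of lamp from where it was at the start of the episode below 0.02 m), for 0.3 s.
2. the lamp is out of its holder, in the gripper, its nose well above the holder (contact force between lamp and holder below 0.1 N and contact force between lamp and barrel below 0.1 N and contact force between lamp and cradle below 0.1 N and contact force between lamp and rest below 0.1 N and contact force between lamp and the fingers above 1 N and height (world z) of lamp above 0.06 m), for 0.1 s.
At the end, for the whole second after the job is handed in: Barrel untouched in the roller gap (within 12 mm along, 4 mm across, 7 degrees). Gripper holds the lamp still, touching nothing else, nose down within 11 degrees of upright, nose within 18 mm sideways of the barrel's middle and 12 to 55 mm above its top (x of barrel in the frame of cradle_saddle between -0.012 and 0.012 m and y of barrel in the frame of cradle_saddle between -0.004 and 0.004 m and z of barrel in the frame of cradle_saddle between -0.004 and 0.003 m and angle between the x axis of barrel and the x axis of cradle, either way round below 0.12 rad and contact force between barrel and the fingers below 0.1 N and contact force between barrel and cradle above 0.2 N and linear speed of barrel below 0.02 m/s and contact force between lamp and holder below 0.1 N and contact force between lamp and barrel below 0.1 N and contact force between lamp and cradle below 0.1 N and contact force between lamp and rest below 0.1 N and contact force between lamp and the fingers above 1 N and angle between lamp's own z axis and vertical below 0.2 rad and horizontal distance between lamp and barrel below 0.018 m and z of lamp in the frame of cradle_saddle between 0.026 and 0.069 m and linear speed of lamp below 0.03 m/s and angular speed of lamp below 0.3 rad/s); the arm keeps its last pose, push and grip.
It fails at once if a bystander is pushed more than 25 mm (distance of any of jar, spool, driver, dish, tweezers, cup from where it was at the start of the episode above 0.025 m).
It also fails if it takes over 54 s, if anything falls off the work surface, if the arm or the gripper's body presses on something with over 40 N, if the wrist force passes 120 N, or if a joint passes its speed limit or range.

## Robot

A 7-joint arm with a two-finger parallel gripper is mounted at the origin on the work surface. World frame = base frame: x ahead of the robot, y to its left, z up, the work surface at z = 0. Lengths are in mm, angles in degrees, forces in N, time in s.
With the tool pointing down it reaches from about 425 to 875 mm from the base axis. Payload 9.9 kg.
Tool frame: the origin (TCP) lies on the centre line of the jaws, within the pads' length; the fingertips stand 8 mm ahead of it and the grasp point (between the pads) lies 11 mm behind it; y points along the fingers, x is the direction in which the jaws open and shut, and the axes are right-handed (so a half turn about y gives the same grasp; the last joint's range is limited). The gripper opens to 85 mm and grips with 20 to 120 N. Pads are 22 mm wide; open, the fingers measure 114 mm over their backs; the gripper's body (76 mm by 85 mm) begins 54 mm behind the grasp point. The pads swing forward as they close: fully open they stand 13 mm farther back than shut.
Start: joints at [-69.889, 32.985, 1.427, 82.34, -0.859, 64.687, -3.237], TCP at [284.323, 612.201, 239.289] pointing down, gripper open.
Joint ranges: [-157.87, 157.87], [-19.46, 123.44], [-87.15, 90], [11.01, 140.99], [-62.26, 242.26], [9.8, 113.94], [-161.44, 161.44]. Speed limits (degrees/s): [127.2, 127.2, 172.46, 172.46, 180, 180, 180].

## Interface

Orientations are given as [roll, pitch, yaw] about the fixed x, y, z axes, in that order (R = Rz(yaw) Ry(pitch) Rx(roll)).
In Python, from cell import readout, grab_frame, calibration, bot gives the robot as it stands.
- The arm moves only by the tool step_arm, never from a script. Its argument "steps" is a list of rows, each a list of 3 entries, a list of its own where there are three numbers: the shift along the tool's x, y, z in mm, then the turn, a rotation vector about the tool's x, y, z in rad, then the finger opening in mm, from 0 to 85.4. A call has 1 to 5 rows; each row shifts and turns the pose as measured when the row begins, along the tool's axes as they then stand; what a row does not reach is not made up. A row lasts 1/10 s, in which the tool goes at most 50 mm and 8.59 degrees, less where a joint would pass 70% of its speed; a pose out of reach is approached as far as the arm can. A call is refused whole if a number of a shift passes 50 or a number of a turn 0.15, either way. A call with a gripper value outside its range is refused whole. The fingers move at their own pace and stop on an object; "force" is the grip in N (left out, the last holds). Time passes only in rows, so rows that do not move let the fingers close. It gives the time, the measured TCP pose, the force and the opening at its end, in the units of the state.
- readout.read_state(): the state, without advancing time (a new reading comes with each control period).
- grab_frame(name): name is "scene" or "side" or "wrist"; returns the picture (480x640x3 uint8, blue, green, red); there is no depth.
- calibration(name): a dict with "fx", "fy", "cx", "cy" (pixels), "k1" (the pictures are not rectified: a ray, as slopes to the right and down, at radius r is drawn at 1 + k1 r^2 times it, then the intrinsics apply), "R" (3x3) and "t" (3): a world point X has camera coordinates R X + t. Camera axes: x right, y down, z forward; pixel columns grow to the right and rows downward; lengths in mm; the calibration is good to about 2 mm. A picture is of the moment at which its call begins: read the wrist's pose just before it. calibration takes no time and is no camera call; for the wrist camera it gives the pose at the moment of the call.
- bot.sign_off(): hands the job in, once; it reports no verdict.
The state is a dict: "time": time; "joint_pos": joint angles; "qvel": joint speeds; "effort": joint torques, N m; "position": TCP position; "eef_rot": TCP orientation; "contact_force": force on the tool from outside, world axes, zero at the start; "ft_torque": the same for the moment, N m; "width": finger opening in mm.
Only numpy, scipy, OpenCV 4.12 (cv2) and the standard library are available. Lean on these libraries where they do the work, as an engineer would, in place of code of your own. Each camera call takes 0.05 s, during which the arm holds its last target. There are 200 camera calls.

## Working session

There is one attempt and no reset: what is moved stays moved. The work goes in short steps, Python scripts to look and compute and a tool call to move; the robot and the scene stay as the last step left them, time stands still between calls to the robot, and variables do not carry over. Pictures are saved under pics/ and viewed, about 8 in all and at most 12, crops included, and the job is handed in when it is done.

Besides the shell and the picture viewer there is one more tool, called after ">>>" in YAML: its name, and indented under it one key for each argument. step_arm: Moves the arm, as the interface text tells. Its arguments: {"type":"object","properties":{"steps":{"type":"array","items":{"type":"array"}},"force":{"type":"number"}},"required":["steps"]}

```bash
ls; mkdir -p pics
cat > h.py <<'E'
import numpy as np, cv2
from cell import readout, grab_frame, calibration, bot
from scipy.spatial.transform import Rotation as Ro
def ray(c,u,v):
    K=np.array([[c['fx'],0,c['cx']],[0,c['fy'],c['cy']],[0,0,1.]])
    xd=(u-c['cx'])/c['fx'];yd=(v-c['cy'])/c['fy']
    x,y=xd,yd
    for _ in range(20):
        s=1+c['k1']*(x*x+y*y);x,y=xd/s,yd/s
    R=np.array(c['R']);t=np.array(c['t'])
    return -R.T@t, R.T@np.array([x,y,1.])
def onz(c,u,v,z):
    o,d=ray(c,u,v); return o+d*(z-o[2])/d[2]
def proj(c,X):
    p=np.array(c['R'])@np.array(X,float)+np.array(c['t']);x,y=p[:2]/p[2];s=1+c['k1']*(x*x+y*y)
    return np.array([c['fx']*x*s+c['cx'],c['fy']*y*s+c['cy']])
def tri(rays):
    A=np.zeros((3,3));b=np.zeros(3)
    for o,d in rays:
        d=d/np.linalg.norm(d);P=np.eye(3)-np.outer(d,d);A+=P;b+=P@o
    X=np.linalg.solve(A,b);return X,[np.linalg.norm(np.cross(X-o,d/np.linalg.norm(d))) for o,d in rays]
def pose():
    s=readout.read_state();return np.array(s['position']),Ro.from_euler('xyz',s['eef_rot'],degrees=True)
def delta(p,R):
    "shift in tool axes (mm) and turn (rotvec, rad) to reach p,R"
    p0,R0=pose();return np.round(R0.inv().apply(np.array(p)-p0),1),np.round((R0.inv()*R).as_rotvec(),3)
E
python3 - <<'E'
from h import *
print(readout.read_state())
for n in['scene','side']:
    f=grab_frame(n);cv2.imwrite(f'pics/{n}0.png',f);c=calibration(n);print(n,c,ray(c,320,240))
print(calibration('wrist'))
E
```

```text
pics
{'time': 0.0, 'joint_pos': array([-69.89147303,  33.03373626,   1.42274999,  82.38557618,
        -0.85806823,  64.68599454,  -3.23643554]), 'qvel': array([-0.08675974, -0.06202899, -0.00948539, -0.01433998, -0.08601585,
       -0.05890252, -0.01527411]), 'effort': array([-1.73616500e-04, -7.65754795e+01,  2.24964403e+00, -2.85966969e+01,
        1.51069276e-02,  1.25252569e-02, -6.86033263e-05]), 'position': array([284.11791147, 611.81790887, 238.4350274 ]), 'eef_rot': array([-90.00581777,   0.09456265,  65.09400095]), 'contact_force': array([0.64651036, 0.14460087, 0.92624525]), 'ft_torque': array([-0.00522272,  0.02116991,  0.02976191]), 'width': 85.52759030086237}
scene {'fx': 608.0094125094272, 'fy': 608.0094125094272, 'cx': 327.5696355595104, 'cy': 231.8412908950704, 'k1': 0.019058476038217084, 'R': array([[-1.45864970e-01,  9.89304427e-01, -4.02082477e-04],
       [ 7.17953988e-01,  1.05576894e-01, -6.88037492e-01],
       [-6.80636086e-01, -1.00649245e-01, -7.25675029e-01]]), 't': array([ -31.46572185, -361.3241898 , 1558.45147102])} (array([1315.56270628,  226.13362735,
[... 151 characters left out ...]
': 241.26684898764034, 'k1': -0.14299989331468058, 'R': array([[-0.95900508, -0.28314734, -0.01169753],
       [-0.20349739,  0.71678774, -0.6669364 ],
       [ 0.19722591, -0.63721498, -0.74502283]]), 't': array([ 585.52049685,   84.34266989, 1198.24401145])} (array([342.35587925, 868.87180903, 955.81948117]), array([ 0.19261987, -0.64034627, -0.74356398]))
{'fx': 419.8922689690746, 'fy': 419.8922689690746, 'cx': 318.6075804930468, 'cy': 240.62454432153532, 'k1': -0.09649540449646107, 'R': array([[ 0.42133115,  0.90690435, -0.00213659],
       [ 0.8589622 , -0.39830002,  0.32177791],
       [ 0.29097079, -0.1374103 , -0.94681276]]), 't': array([-674.86362631,  -42.06742964,  381.46320053])}
```

View pics/scene0.png

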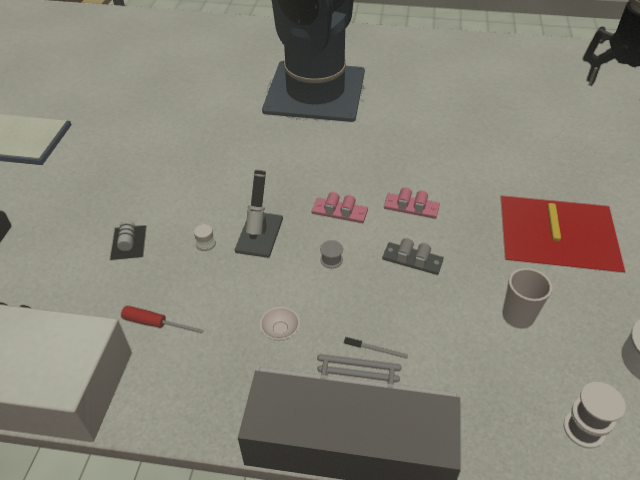

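View pics/side0.png

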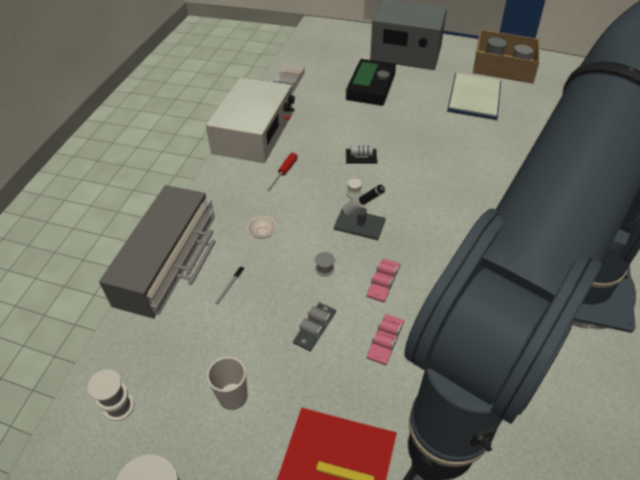

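Scene view: the barrel lies on its rest at (127,240). The holder and lamp are at (258,235), with the lamp's tail at (259,172). There are three cradle-shaped things: pink at (340,207), pink at (411,202) and dark steel at (413,255). The dark steel one fits the description. I'll confirm it in an enlarged crop.

Run:
```python
from h import *
s=cv2.imread('pics/scene0.png');d=cv2.imread('pics/side0.png')
def cr(im,x,y,w,h,W,H):return cv2.resize(im[y:y+h,x:x+w],(W,H),interpolation=cv2.INTER_CUBIC)
top=np.hstack([cr(s,100,210,60,60,300,300),cr(s,225,160,70,100,210,300),cr(s,375,225,80,60,290,300)[:, :290]])
bot_=np.hstack([cr(d,335,140,60,45,300,300*45//60+75),cr(d,325,175,70,70,300,300),cr(d,285,290,60,90,200,300)])
cv2.imwrite('pics/crop1.png',np.vstack([top,bot_]))
print(top.shape,bot_.shape)
```

```text
(300, 800, 3) (300, 800, 3)
```

View pics/crop1.png

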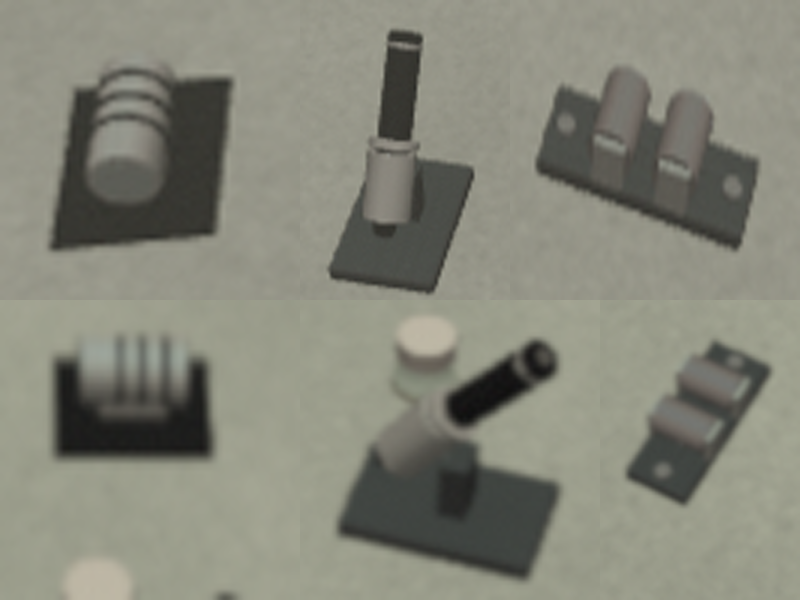

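Run:
```python
from h import *
c=calibration('scene');d=calibration('side')
def L(name,pts,z):
    P=np.array([onz(c,u,v,z)[:2] for u,v in pts]);print(name,P.round(0).tolist(),'mean',P.mean(0).round(1));
    for i in range(len(P)-1):
        e=P[i+1]-P[i];print('  edge',np.linalg.norm(e).round(1),np.degrees(np.arctan2(e[1],e[0])).round(1))
L('rest',[(115.4,227.6),(146.4,225.8),(143,256.8),(110.2,259.6)],3)
L('holder',[(282.7,216),(269.3,255.3),(235.3,250)],12)
L('cradle',[(389.3,242.4),(382.7,257),(438.7,272),(443.4,256.4)],10)
print('tail',tri([ray(c,260,172.7),ray(d,381.2,188.5)]))
for n,p,z in[('jar',(204,231),40),('spool',(331,247),34),('cup',(529,284),90),('dish',(280,322),20),('driverA',(125,314),8),('driverB',(202,331),4)]:print(n,onz(c,*p,z).round(0))
```

```text
rest [[541.0, -318.0], [527.0, -258.0], [607.0, -236.0], [623.0, -295.0]] mean [ 574.7 -276.8]
  edge 61.0 103.1
  edge 83.3 15.6
  edge 61.2 -75.0
holder [[469.0, 9.0], [576.0, 5.0], [572.0, -63.0]] mean [539.2 -16.2]
  edge 107.5 -2.4
  edge 67.4 -93.2
cradle [[508.0, 228.0], [547.0, 219.0], [569.0, 325.0], [529.0, 333.0]] mean [538.4 275.9]
  edge 40.6 -13.6
  edge 108.3 78.4
  edge 40.9 168.7
tail (array([470.94532434, -28.24498662, 125.23628287]), [np.float64(0.6874440638196339), np.float64(0.6874440638194179)])
jar [ 558. -125.   40.]
spool [558. 121.  34.]
cup [642. 464.  90.]
dish [729.  57.  20.]
driverA [ 744. -218.    8.]
driverB [756. -75.   4.]
```

The crop confirms it: the barrel is on the dark rest, the lamp is in the holder with its tail up-left, and the grey steel cradle is the right one. The measured sizes match the description. Next I'll plan the way to the barrel.

```bash
cat >> h.py <<'E'
def plan(p,R,n,rnd=0):
    p0,R0=pose();p=np.array(p,float);D=(R0.inv()*R).as_rotvec()
    for i in range(n):
        a=Ro.from_rotvec(D*i/n);sh=(R0*a).inv().apply((p-p0)/n)
        print(i,np.round(sh,rnd).tolist(),np.round(D/n,3).tolist())
    print('total',np.linalg.norm(p-p0).round(1),np.degrees(np.linalg.norm(D)).round(1))
def down(yaw,tilt=0):
    "tool x at yaw; tilt>0 = tool points outward (radially, for tool x = 90deg left of radial use tiltdir)"
    return Ro.from_euler('z',yaw,degrees=True)*Ro.from_euler('x',-90,degrees=True)
def now():
    p,R=pose();s=readout.read_state();print(round(s['time'],2),p.round(1),R.as_euler('xyz',degrees=True).round(1),'q',np.round(s['joint_pos'],0),'F',np.round(s['contact_force'],1),'w',round(s['width'],1))
E
python3 - <<'E'
from h import *
plan([540,220,230],down(40),10)
p0,R0=pose()
import h
h.pose=lambda:(np.array([540,220,230.]),down(40))
plan([575,-277,200],down(15.3),11)
E
```

```text
0 [-25.0, 1.0, -40.0] [0.0, 0.044, -0.0]
1 [-23.0, 1.0, -41.0] [0.0, 0.044, -0.0]
2 [-21.0, 1.0, -42.0] [0.0, 0.044, -0.0]
3 [-19.0, 1.0, -43.0] [0.0, 0.044, -0.0]
4 [-17.0, 1.0, -43.0] [0.0, 0.044, -0.0]
5 [-16.0, 1.0, -44.0] [0.0, 0.044, -0.0]
6 [-14.0, 1.0, -45.0] [0.0, 0.044, -0.0]
7 [-12.0, 1.0, -45.0] [0.0, 0.044, -0.0]
8 [-10.0, 1.0, -46.0] [0.0, 0.044, -0.0]
9 [-8.0, 1.0, -46.0] [0.0, 0.044, -0.0]
total 468.0 25.1
0 [-27.0, 3.0, -37.0] [-0.0, 0.039, -0.0]
1 [-25.0, 3.0, -38.0] [-0.0, 0.039, -0.0]
2 [-24.0, 3.0, -39.0] [-0.0, 0.039, -0.0]
3 [-22.0, 3.0, -40.0] [-0.0, 0.039, -0.0]
4 [-21.0, 3.0, -40.0] [-0.0, 0.039, -0.0]
5 [-19.0, 3.0, -41.0] [-0.0, 0.039, -0.0]
6 [-17.0, 3.0, -42.0] [-0.0, 0.039, -0.0]
7 [-16.0, 3.0, -42.0] [-0.0, 0.039, -0.0]
8 [-14.0, 3.0, -43.0] [-0.0, 0.039, -0.0]
9 [-12.0, 3.0, -44.0] [-0.0, 0.039, -0.0]
10 [-11.0, 3.0, -44.0] [-0.0, 0.039, -0.0]
total 499.1 24.7
```

>>> step_arm:
  steps:
    - [[-25, 1, -40], [0, 0.044, 0], 85]
    - [[-23, 1, -41], [0, 0.044, 0], 85]
    - [[-21, 1, -42], [0, 0.044, 0], 85]
    - [[-19, 1, -43], [0, 0.044, 0], 85]
    - [[-17, 1, -43], [0, 0.044, 0], 85]

```text
time: 0.6
position: [409.9, 416.5, 229.6]
eef_rot: [-89.8, 0.3, 52.9]
contact_force: [0.8, -0.2, -1.1]
width: 85.3
```

>>> step_arm:
  steps:
    - [[-16, 1, -44], [0, 0.044, 0], 85]
    - [[-14, 1, -45], [0, 0.044, 0], 85]
    - [[-12, 1, -45], [0, 0.044, 0], 85]
    - [[-10, 1, -46], [0, 0.044, 0], 85]
    - [[-8, 1, -46], [0, 0.044, 0], 85]

```text
time: 1.1
position: [539.7, 210.4, 223.0]
eef_rot: [-89.8, 0.4, 39.8]
contact_force: [0.0, 0.2, 0.1]
width: 85.0
```

>>> step_arm:
  steps:
    - [[-27, 0, -37], [0, 0.039, 0], 85]
    - [[-25, 0, -38], [0, 0.039, 0], 85]
    - [[-24, 0, -39], [0, 0.039, 0], 85]
    - [[-22, 0, -40], [0, 0.039, 0], 85]
    - [[-21, 0, -40], [0, 0.039, 0], 85]

```text
time: 1.6
position: [555.5, -26.4, 221.6]
eef_rot: [-89.9, 0.5, 28.1]
contact_force: [1.5, 0.2, 1.1]
width: 84.7
```

>>> step_arm:
  steps:
    - [[-19, 0, -41], [0, 0.039, 0], 85]
    - [[-17, 0, -42], [0, 0.039, 0], 85]
    - [[-16, 0, -42], [0, 0.039, 0], 85]
    - [[-14, 0, -43], [0, 0.039, 0], 85]
    - [[-12, 0, -44], [0, 0.039, 0], 85]

```text
time: 2.1
position: [566.7, -261.0, 221.1]
eef_rot: [-89.9, 0.6, 16.5]
contact_force: [1.7, 0.2, -0.6]
width: 85.0
```

>>> step_arm:
  steps:
    - [[-10, 6, -34], [0, 0.039, 0], 85]
    - [[0, 0, 0], [0, 0, 0], 66]

```text
time: 2.3
position: [564.1, -306.0, 214.4]
eef_rot: [-90.2, 0.8, 13.6]
contact_force: [-0.2, 0.9, 0.7]
width: 72.7
```

Run:
```python
from h import *
now();import pickle
c=calibration('wrist');f=grab_frame('wrist');pickle.dump(c,open('w1.pkl','wb'));cv2.imwrite('pics/w1.png',f)
```

```text
2.3 [ 564.1 -306.   214.4] [-90.2   0.8  13.6] q [ 12.  33.  20.  90. -11.  60.  48.] F [-0.2  0.9  0.7] w 72.7
```

View pics/w1.png

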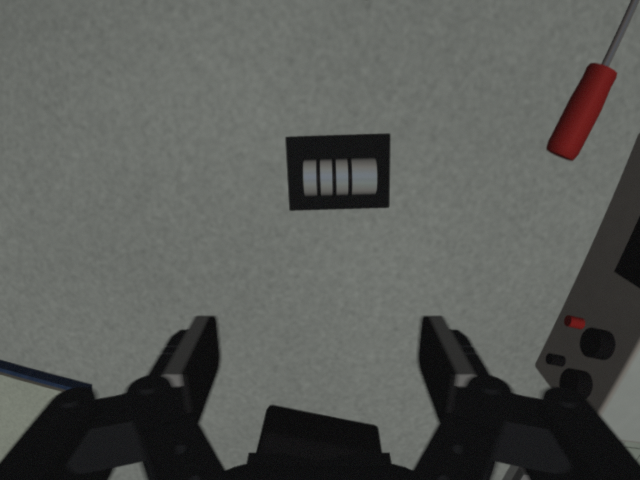

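The barrel on its plate fills px (303–378, 158–195). The plate corners are about (286,137), (389,134), (389,207) and (290,210).

```bash
cat > meas.py <<'E'
from h import *
def meas(f,c,box):
    x0,y0,x1,y1=box;g=cv2.cvtColor(f,cv2.COLOR_BGR2GRAY)[y0:y1,x0:x1]
    m=(g<55).astype(np.uint8);m=cv2.morphologyEx(m,cv2.MORPH_CLOSE,np.ones((3,3)))
    k=max(cv2.findContours(m,0,2)[0],key=cv2.contourArea)
    P=np.array([onz(c,u+x0,v+y0,3)[:2] for (u,v) in k[:,0]],np.float32);r=cv2.minAreaRect(P);print('plate',r)
    hull=np.zeros_like(m);cv2.drawContours(hull,[k],-1,1,-1);hull=cv2.erode(hull,np.ones((7,7)))
    b=((g>70)&(hull>0)).astype(np.uint8);b=cv2.morphologyEx(b,cv2.MORPH_CLOSE,np.ones((9,9)))
    k=max(cv2.findContours(b,0,2)[0],key=cv2.contourArea)
    P=np.array([onz(c,u+x0,v+y0,24)[:2] for (u,v) in k[:,0]],np.float32);print('barrel@24',cv2.minAreaRect(P),cv2.boundingRect(k))
E
python3 - <<'E'
from meas import *
import pickle
meas(cv2.imread('pics/w1.png'),pickle.load(open('w1.pkl','rb')),(270,120,405,225))
E
```

```text
plate ((571.6314086914062, -278.74822998046875), (83.96398162841797, 61.26280975341797), 15.599820137023926)
barrel@24 ((572.011474609375, -278.48797607421875), (57.240779876708984, 25.824851989746094), 14.956433296203613) (33, 40, 74, 34)
```

Run:
```python
from h import *
plan([571.8,-278.6,90],down(15.3),4)
```

```text
0 [4.0, 31.0, 6.0] [0.0, -0.007, -0.003]
1 [3.0, 31.0, 6.0] [0.0, -0.007, -0.003]
2 [3.0, 31.0, 6.0] [0.0, -0.007, -0.003]
3 [3.0, 31.0, 6.0] [0.0, -0.007, -0.003]
total 127.2 1.7
```

>>> step_arm:
  steps:
    - [[4, 31, 6], [0, -0.007, -0.003], 68]
    - [[3, 31, 6], [0, -0.007, -0.003], 68]
    - [[3, 31, 6], [0, -0.007, -0.003], 68]
    - [[3, 31, 6], [0, -0.007, -0.003], 68]
    - [[0, 0, 0], [0, 0, 0], 68]

```text
time: 2.85
position: [572.8, -270.1, 87.2]
eef_rot: [-89.9, -0.2, 15.9]
contact_force: [-1.0, 0.5, -0.3]
width: 68.4
```

Run:
```python
from h import *
now();import pickle
c=calibration('wrist');f=grab_frame('wrist');pickle.dump(c,open('w2.pkl','wb'));cv2.imwrite('pics/w2.png',f)
plan([571.8,-278.6,12],down(15.3),4,1)
```

```text
2.85 [ 572.8 -270.1   87.2] [-89.9  -0.2  15.9] q [ 12.  40.  16.  99. -15.  43.  51.] F [-1.   0.5 -0.3] w 68.4
0 [-1.0, 19.4, -1.6] [0.0, 0.002, 0.001]
1 [-1.0, 19.4, -1.6] [0.0, 0.002, 0.001]
2 [-1.0, 19.4, -1.6] [0.0, 0.002, 0.001]
3 [-1.0, 19.4, -1.6] [0.0, 0.002, 0.001]
total 77.8 0.6
```

View pics/w2.png

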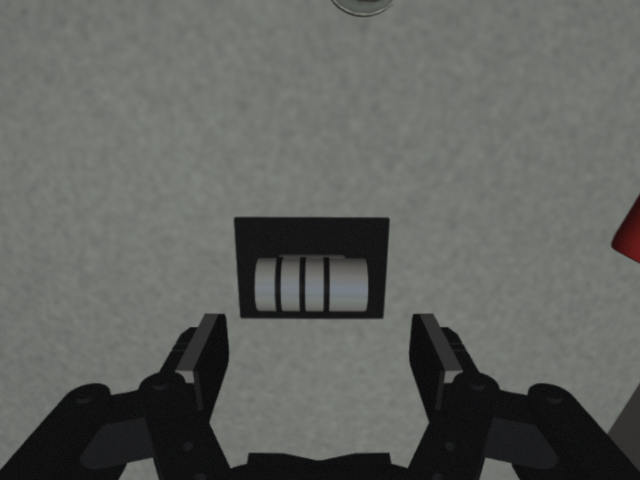

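The barrel is at px (255–369, 257–312), between the open jaws and slightly ahead of them.

Run:
```python
from meas import *
import pickle
c=pickle.load(open('w2.pkl','rb'))
f=cv2.imread('pics/w2.png')
meas(f,c,(232,205,392,322))
p,R=pose()
print(proj(c,p),proj(c,p+R.apply([0,8,0])),proj(c,p+R.apply([34,8,0])),proj(c,p+R.apply([-34,8,0])))
```

```text
plate ((571.758056640625, -279.0085144042969), (84.23331451416016, 61.66135025024414), 15.494516372680664)
barrel@24 ((571.9752807617188, -279.36279296875), (58.89118194580078, 27.891345977783203), 15.782817840576172) (23, 56, 113, 50)
[318.69521731 343.76598295] [318.74523621 332.3427979 ] [406.97961759 332.10529062] [230.58853363 331.78158876]
```

>>> step_arm:
  steps:
    - [[-1, 19, -2], [0, 0.002, 0], 68]
    - [[-1, 19, -2], [0, 0.002, 0], 68]
    - [[-1, 19, -2], [0, 0.002, 0], 68]
    - [[-0.5, 14, -1.5], [0, 0.002, 0], 68]
    - [[0, 0, 0], [0, 0, 0], 68]

```text
time: 3.4
position: [578.6, -281.0, 26.1]
eef_rot: [-90.5, -0.8, 15.5]
contact_force: [0.3, 0.5, -0.6]
width: 68.2
```

Run:
```python
from h import *
now();print(delta([571.8,-279,11],down(15.4)))
```

```text
3.4 [ 578.6 -281.    26.1] [-90.5  -0.8  15.5] q [ 14.  44.  14. 100. -17.  36.  52.] F [ 0.3  0.5 -0.6] w 68.2
(array([-6.2, 15. ,  3.9]), array([0.008, 0.002, 0.014]))
```

>>> step_arm:
  steps:
    - [[-6, 0, 4], [0.008, 0.002, 0.014], 68]
    - [[0, 7, 0], [0, 0, 0], 68]
    - [[0, 7, 0], [0, 0, 0], 68]

```text
time: 3.7
position: [573.7, -279.4, 15.5]
eef_rot: [-90.2, -0.2, 15.4]
contact_force: [-0.1, 0.7, -0.4]
width: 68.3
```

Run:
```python
from h import *
now();print(delta([571.8,-279,11],down(15.4)))
```

```text
3.7 [ 573.7 -279.4   15.5] [-90.2  -0.2  15.4] q [ 14.  45.  14. 101. -17.  36.  52.] F [-0.1  0.7 -0.4] w 68.3
(array([-1.7,  4.4,  0.9]), array([ 0.003, -0.   ,  0.004]))
```

Good. Down a little more, then close with moderate force.

>>> step_arm:
  steps:
    - [[-2, 4, 1], [0, 0, 0.004], 68]
    - [[0, 0, 0], [0, 0, 0], 50]
    - [[0, 0, 0], [0, 0, 0], 50]
    - [[0, 0, 0], [0, 0, 0], 50]
    - [[0, 0, 0], [0, 0, 0], 50]
  force: 40

```text
time: 4.2
position: [571.3, -278.6, 10.9]
eef_rot: [-90.1, 0.0, 15.4]
contact_force: [-0.3, 0.3, -1.1]
width: 55.6
```

>>> step_arm:
  steps:
    - [[0, 0, 0], [0, 0, 0], 50]
    - [[0, -10, 0], [0, 0, 0], 50]
    - [[0, -30, 0], [0, 0, 0], 50]
    - [[0, -40, 0], [0, 0, 0], 50]
    - [[0, -40, 0], [0, 0, 0], 50]

```text
time: 4.7
position: [568.3, -276.7, 130.3]
eef_rot: [-89.8, 0.5, 15.4]
contact_force: [1.1, -1.0, -0.6]
width: 55.3
```

Run:
```python
from h import *
now()
cv2.imwrite('pics/w3.png',grab_frame('wrist'))
plan([548,0,215],down(2),8)
import h
h.pose=lambda:(np.array([548,0,215.]),down(2))
plan([538,276,150],down(-12),7)
```

```text
4.7 [ 568.3 -276.7  130.3] [-89.8   0.5  15.4] q [ 11.  37.  17.  97. -14.  49.  50.] F [ 1.1 -1.  -0.6] w 55.3
0 [6.0, -10.0, 34.0] [0.0, 0.029, -0.0]
1 [5.0, -10.0, 35.0] [0.0, 0.029, -0.0]
2 [4.0, -10.0, 35.0] [0.0, 0.029, -0.0]
3 [3.0, -10.0, 35.0] [0.0, 0.029, -0.0]
4 [2.0, -10.0, 35.0] [0.0, 0.029, -0.0]
5 [1.0, -10.0, 35.0] [0.0, 0.029, -0.0]
6 [0.0, -10.0, 35.0] [0.0, 0.029, -0.0]
7 [-1.0, -10.0, 35.0] [0.0, 0.029, -0.0]
total 290.1 13.4
0 [-0.0, 9.0, 39.0] [0.0, 0.035, -0.0]
1 [-1.0, 9.0, 39.0] [0.0, 0.035, -0.0]
2 [-3.0, 9.0, 39.0] [0.0, 0.035, -0.0]
3 [-4.0, 9.0, 39.0] [0.0, 0.035, -0.0]
4 [-6.0, 9.0, 39.0] [0.0, 0.035, -0.0]
5 [-7.0, 9.0, 39.0] [0.0, 0.035, -0.0]
6 [-8.0, 9.0, 39.0] [0.0, 0.035, -0.0]
total 283.7 14.0
```

View pics/w3.png

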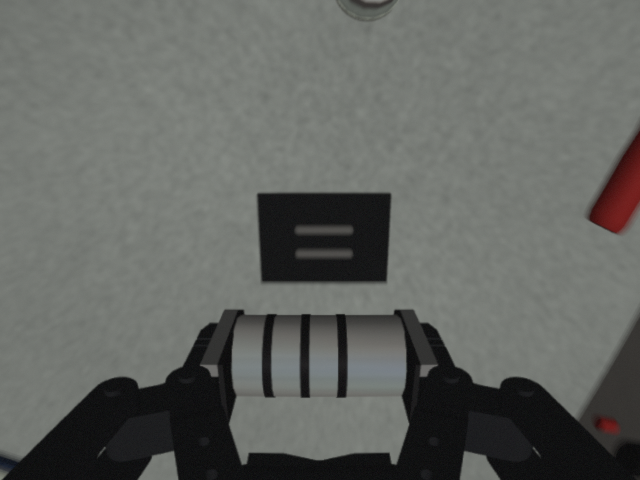

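The barrel (px 232–408, 314–398) is held squarely by its ends. I'll carry it over high.

>>> step_arm:
  steps:
    - [[6, -16, 34], [0, 0.029, 0], 50]
    - [[5, -16, 35], [0, 0.029, 0], 50]
    - [[4, -16, 35], [0, 0.029, 0], 50]
    - [[3, -16, 35], [0, 0.029, 0], 50]
    - [[2, -16, 35], [0, 0.029, 0], 50]

```text
time: 5.25
position: [554.2, -105.8, 224.0]
eef_rot: [-90.4, -0.3, 6.1]
contact_force: [1.0, 0.7, -0.3]
width: 55.6
```

>>> step_arm:
  steps:
    - [[1, -6, 35], [0, 0.029, 0], 50]
    - [[0, -2, 35], [0, 0.029, 0], 50]
    - [[-1, 0, 35], [0, 0.029, 0], 50]
    - [[0, 0, 39], [0, 0.035, 0], 50]
    - [[-1, 0, 39], [0, 0.035, 0], 50]

```text
time: 5.75
position: [544.9, 83.1, 237.7]
eef_rot: [-90.2, -0.9, -3.4]
contact_force: [0.6, 0.2, -0.5]
width: 55.5
```

>>> step_arm:
  steps:
    - [[-3, 0, 39], [0, 0.035, 0], 50]
    - [[-4, 4, 39], [0, 0.035, 0], 50]
    - [[-6, 6, 39], [0, 0.035, 0], 50]
    - [[-7, 6, 30], [0, 0.035, 0], 50]
    - [[0, 0, 0], [0, 0, 0], 50]

```text
time: 6.25
position: [539.2, 245.0, 223.5]
eef_rot: [-89.7, -1.0, -11.3]
contact_force: [0.1, 1.3, -1.1]
width: 55.3
```

Run:
```python
from h import *
import pickle
now()
c=calibration('wrist');f=grab_frame('wrist');pickle.dump(c,open('w4.pkl','wb'));cv2.imwrite('pics/w4.png',f)
print(delta([538,276,150],down(-12)))
```

```text
6.25 [539.2 245.  223.5] [-89.7  -1.  -11.3] q [-46.  28.  27.  98. -15.  56. -26.] F [ 0.1  1.3 -1.1] w 55.3
(array([-9.8, 74. , 32.2]), array([-0.004,  0.011,  0.019]))
```

View pics/w4.png

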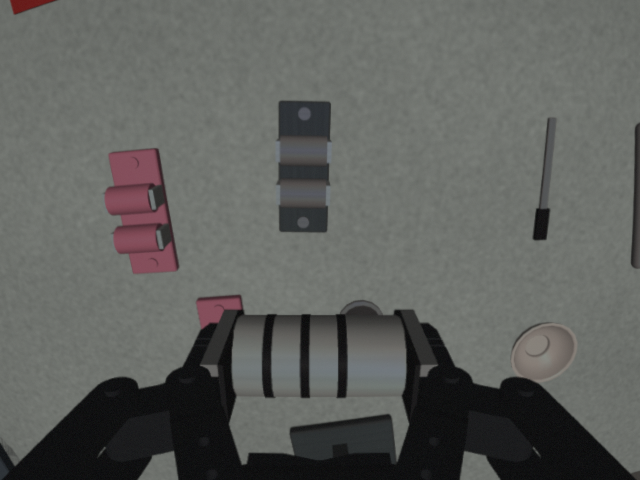

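The steel cradle is at px (278–331, 100–233), with its holes at (304,114) and (303,223). The barrel is still held.

Run:
```python
from h import *
import pickle
c=pickle.load(open('w4.pkl','rb'));f=cv2.imread('pics/w4.png')
g=cv2.GaussianBlur(cv2.cvtColor(f,cv2.COLOR_BGR2GRAY),(3,3),0)
x0,y0=265,90;m=(g[90:245,265:345]<72).astype(np.uint8);m=cv2.morphologyEx(m,cv2.MORPH_OPEN,np.ones((3,3)))
ks=[k for k in cv2.findContours(m,0,2)[0] if cv2.contourArea(k)>100]
P=np.array([onz(c,u+x0,v+y0,10)[:2] for k in ks for (u,v) in k[:,0]],np.float32);print(len(ks),cv2.minAreaRect(P))
a,b=onz(c,304,114,10),onz(c,303,223,10);e=a-b;print((a+b)/2,np.linalg.norm(e),np.degrees(np.arctan2(e[1],e[0]))-90)
for k in [[(279,101),(330,102),(328,232),(279,231)]]:
    Q=np.array([onz(c,*q,10)[:2] for q in k]);print(Q.mean(0),[np.linalg.norm(Q[i]-Q[i-1]).round(1) for i in range(4)])
# rollers: bright masks, edge rows
r=g[90:245,290:318].mean(1);print([(i+90,int(v)) for i,v in enumerate(r)][35:125:2])
```

```text
3 ((536.7102661132812, 275.15087890625), (108.74903869628906, 41.142608642578125), 77.14623260498047)
[536.22785755 273.96043912  10.        ] 90.99861656046454 -12.452972511249385
[536.85234034 274.8833476 ] [np.float64(108.3), np.float64(40.6), np.float64(108.6), np.float64(42.6)]
[(125, 49), (127, 49), (129, 49), (131, 49), (133, 49), (135, 52), (137, 65), (139, 75), (141, 81), (143, 84), (145, 85), (147, 86), (149, 87), (151, 87), (153, 86), (155, 87), (157, 83), (159, 79), (161, 73), (163, 64), (165, 52), (167, 48), (169, 49), (171, 49), (173, 49), (175, 49), (177, 48), (179, 54), (181, 67), (183, 76), (185, 81), (187, 84), (189, 86), (191, 86), (193, 88), (195, 86), (197, 86), (199, 86), (201, 82), (203, 77), (205, 69), (207, 55), (209, 49), (211, 49), (213, 49)]
```

Run:
```python
from h import *
plan([536.4,275.7,85],down(-12.7),4)
```

```text
0 [-3.0, 35.0, 8.0] [-0.001, 0.006, 0.005]
1 [-3.0, 35.0, 8.0] [-0.001, 0.006, 0.005]
2 [-3.0, 35.0, 8.0] [-0.001, 0.006, 0.005]
3 [-3.0, 35.0, 8.0] [-0.001, 0.006, 0.005]
total 143.0 1.7
```

>>> step_arm:
  steps:
    - [[-3, 35, 8], [0, 0.006, 0.005], 50]
    - [[-3, 35, 8], [0, 0.006, 0.005], 50]
    - [[-3, 35, 8], [0, 0.006, 0.005], 50]
    - [[-3, 34, 8], [0, 0.006, 0.005], 50]
    - [[0, 0, 0], [0, 0, 0], 50]

```text
time: 6.8
position: [540.4, 272.3, 86.1]
eef_rot: [-89.6, -0.3, -13.0]
contact_force: [-1.3, 0.5, -0.3]
width: 55.2
```

Run:
```python
from h import *
now();print(delta([536.4,275.7,50],down(-12.7)))
```

```text
6.8 [540.4 272.3  86.1] [-89.6  -0.3 -13. ] q [-45.  39.  22. 104. -21.  41. -24.] F [-1.3  0.5 -0.3] w 55.2
(array([-4.9, 36.1,  2.1]), array([-0.007, -0.006,  0.006]))
```

>>> step_arm:
  steps:
    - [[-6, 18, 2], [-0.007, -0.006, 0.006], 50]
    - [[-1, 18, 0], [0, 0, 0], 50]
    - [[0, 0, 0], [0, 0, 0], 50]

```text
time: 7.1
position: [536.6, 273.2, 52.7]
eef_rot: [-89.9, -0.2, -12.8]
contact_force: [-0.6, 0.3, 0.3]
width: 55.1
```

Run:
```python
from h import *
now();print(delta([536.4,275.7,35],down(-12.7)))
```

```text
7.1 [536.6 273.2  52.7] [-89.9  -0.2 -12.8] q [-44.  41.  20. 106. -22.  37. -23.] F [-0.6  0.3  0.3] w 55.1
(array([-0.8, 17.7,  2.4]), array([-0.001, -0.002,  0.004]))
```

>>> step_arm:
  steps:
    - [[-1, 6, 2.5], [0, 0, 0.004], 50]
    - [[0, 6, 0], [0, 0, 0], 50]
    - [[0, 5, 0], [0, 0, 0], 50]
    - [[0, 0, 0], [0, 0, 0], 50]

```text
time: 7.5
position: [538.4, 275.8, 38.6]
eef_rot: [-89.7, -0.2, -12.8]
contact_force: [-1.2, 0.0, -1.3]
width: 55.5
```

Run:
```python
from h import *
now();print(delta([536.4,275.7,34.5],down(-12.7)))
```

```text
7.5 [538.4 275.8  38.6] [-89.7  -0.2 -12.8] q [-44.  42.  20. 106. -23.  36. -23.] F [-1.2  0.  -1.3] w 55.5
(array([-1.9,  4.1, -0.6]), array([-0.005, -0.002,  0.003]))
```

Last 4 mm, then release slowly and lift, with the fingers opening only a little so they clear the posts.

>>> step_arm:
  steps:
    - [[-2, 2, -0.6], [-0.005, 0, 0.003], 50]
    - [[0, 2.5, 0], [0, 0, 0], 50]
    - [[0, 0, 0], [0, 0, 0], 50]

```text
time: 7.8
position: [536.5, 275.8, 34.4]
eef_rot: [-90.0, -0.0, -12.8]
contact_force: [0.7, 0.1, -0.8]
width: 55.4
```

Run:
```python
from h import *
now();print(delta([536.4,275.7,34],down(-12.7)))
```

```text
7.8 [536.5 275.8  34.4] [-90.   -0.  -12.8] q [-44.  43.  20. 106. -23.  35. -23.] F [ 0.7  0.1 -0.8] w 55.4
(array([-0.1,  0.4, -0.1]), array([ 0.   , -0.003,  0.001]))
```

>>> step_arm:
  steps:
    - [[0, 0.5, 0], [0, 0, 0], 58]
    - [[0, 0, 0], [0, 0, 0], 64]
    - [[0, 0, 0], [0, 0, 0], 68]
    - [[0, 0, 0], [0, 0, 0], 70]
    - [[0, -8, 0], [0, 0, 0], 70]

```text
time: 8.3
position: [536.3, 275.7, 41.8]
eef_rot: [-90.0, -0.0, -12.8]
contact_force: [0.0, 0.6, 0.3]
width: 69.9
```

>>> step_arm:
  steps:
    - [[0, -15, 0], [0, 0, 0], 70]
    - [[0, -30, 0], [0, 0, 0], 70]
    - [[0, -40, 0], [0, 0, 0], 70]
    - [[0, -40, 0], [0, 0, 0], 70]
    - [[0, -20, 0], [0, 0, 0], 70]

```text
time: 8.8
position: [535.1, 274.5, 192.2]
eef_rot: [-90.2, 0.2, -12.9]
contact_force: [0.2, 0.1, -0.9]
width: 70.1
```

Run:
```python
from h import *
import pickle
now()
c=calibration('wrist');f=grab_frame('wrist');pickle.dump(c,open('w5.pkl','wb'));cv2.imwrite('pics/w5.png',f)
for n in['scene','side']:cv2.imwrite(f'pics/{n}1.png',grab_frame(n))
```

```text
8.8 [535.1 274.5 192.2] [-90.2   0.2 -12.9] q [-48.  32.  26.  98. -17.  55. -28.] F [ 0.2  0.1 -0.9] w 70.1
```

View pics/w5.png

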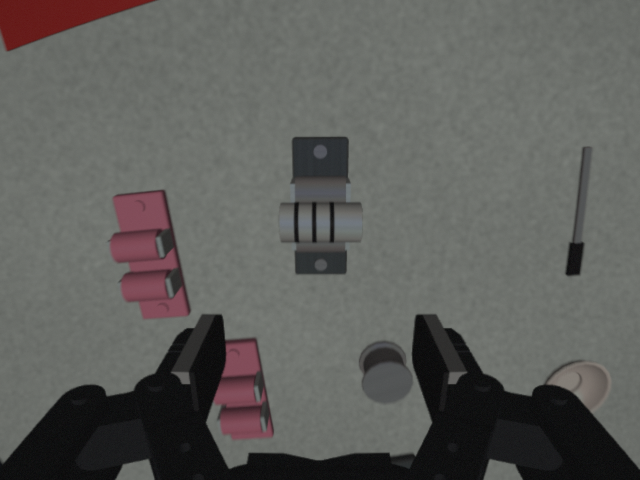

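Run:
```python
from h import *
import pickle
c=pickle.load(open('w5.pkl','rb'))
print('barrel',onz(c,320.5,222.5,46), onz(c,279,222.5,44),onz(c,362,222,44),'holes',onz(c,320,152,10),onz(c,320,265,10))
s=calibration('scene');d=calibration('side')
S=cv2.imread('pics/scene1.png');D=cv2.imread('pics/side1.png')
def axis(f,x0,y0,x1,y1,thr):
    g=cv2.cvtColor(f,cv2.COLOR_BGR2GRAY)[y0:y1,x0:x1];m=(g<thr).astype(np.uint8)
    n,l,st,ce=cv2.connectedComponentsWithStats(m);i=1+np.argmax(st[1:,4]);k=max(cv2.findContours((l==i).astype(np.uint8),0,2)[0],key=cv2.contourArea)
    r=cv2.minAreaRect(k);b=cv2.boxPoints(r)+[x0,y0];print(r,b.round(1).tolist());return b
axis(S,245,176,272,212,60);axis(D,350,182,390,210,60)
T,e=tri([ray(s,260,172.7),ray(d,381.2,188.5)]);C,e2=tri([ray(s,256,207.7),ray(d,356.5,201.1)])
u=T-C;print(T,C,e,e2,np.linalg.norm(u),u/np.linalg.norm(u),np.degrees(np.arccos(u[2]/np.linalg.norm(u))))
x=[proj(s,T),proj(d,T)];print(x)
```

```text
barrel [536.37926442 275.03843838  46.        ] [507.83012089 280.9602323   44.        ] [564.73209368 268.34046217  44.        ] holes [545.87844594 318.2055143   10.        ] [525.62261369 229.49197341  10.        ]
((12.786585807800293, 14.920734405517578), (9.938838005065918, 29.043495178222656), 6.340191841125488) [[251.2, 204.8], [254.5, 175.9], [264.3, 177.0], [261.1, 205.9]]
((20.786516189575195, 12.75842571258545), (7.843984127044678, 25.96994972229004), 57.9946174621582) [[357.7, 198.3], [379.7, 184.6], [383.9, 191.2], [361.9, 205.0]]
[470.94532434 -28.24498662 125.23628287] [522.34158459 -26.01286339  79.09645363] [np.float64(0.6874440638196339), np.float64(0.6874440638194179)] [np.float64(2.6786898122355507), np.float64(2.6786898122357368)] 69.10457136722528 [-0.74374617 -0.03230066  0.66768129] 48.111643208505306
[array([259.77847682, 172.4065008 ]), array([381.02487087, 188.76121511])]
```

Barrel at (536.4, 275.0), aligned with the cradle to within 1°. Now to a standoff over the lamp, with the tool tilted 20° outward and tool x across the lamp's plane.

```bash
cat >> h.py <<'E'
def out(az,phi):
    "tool y pointing outward along azimuth az by phi from straight down; tool x = right of az"
    a,p=np.radians([az,phi]);r=np.array([np.cos(a),np.sin(a),0]);k=np.array([0,0,1.])
    y=r*np.sin(p)-k*np.cos(p);x=np.cross(r,k);return Ro.from_matrix(np.c_[x,y,np.cross(x,y)])
E
python3 - <<'E'
from h import *
plan([464,-27,200],out(-2,20),12)
E
```

```text
0 [-0.0, -1.0, -26.0] [0.025, 0.114, -0.02]
1 [3.0, -1.0, -26.0] [0.025, 0.114, -0.02]
2 [6.0, -2.0, -25.0] [0.025, 0.114, -0.02]
3 [9.0, -2.0, -24.0] [0.025, 0.114, -0.02]
4 [11.0, -3.0, -23.0] [0.025, 0.114, -0.02]
5 [14.0, -3.0, -22.0] [0.025, 0.114, -0.02]
6 [16.0, -3.0, -20.0] [0.025, 0.114, -0.02]
7 [19.0, -3.0, -18.0] [0.025, 0.114, -0.02]
8 [21.0, -3.0, -15.0] [0.025, 0.114, -0.02]
9 [22.0, -3.0, -13.0] [0.025, 0.114, -0.02]
10 [24.0, -3.0, -10.0] [0.025, 0.114, -0.02]
11 [25.0, -3.0, -7.0] [0.025, 0.114, -0.02]
total 310.1 81.3
```

>>> step_arm:
  steps:
    - [[0, -7, -26], [0.025, 0.114, -0.02], 70]
    - [[3, -7, -26], [0.025, 0.114, -0.02], 70]
    - [[6, -5, -25], [0.025, 0.114, -0.02], 70]
    - [[9, -5, -24], [0.025, 0.114, -0.02], 70]
    - [[11, -3, -23], [0.025, 0.114, -0.02], 70]

```text
time: 9.45
position: [502.0, 147.9, 208.1]
eef_rot: [-81.9, -3.3, -46.6]
contact_force: [0.7, -0.7, 0.1]
width: 70.0
```

>>> step_arm:
  steps:
    - [[14, -3, -22], [0.025, 0.114, -0.02], 70]
    - [[16, -3, -20], [0.025, 0.114, -0.02], 70]
    - [[19, -3, -18], [0.025, 0.114, -0.02], 70]
    - [[21, -3, -15], [0.025, 0.114, -0.02], 70]
    - [[22, -3, -13], [0.025, 0.114, -0.02], 70]

```text
time: 9.95
position: [463.6, 15.5, 207.0]
eef_rot: [-73.2, -1.7, -81.2]
contact_force: [0.1, 0.4, 0.4]
width: 69.7
```

Run:
```python
from h import *
now();plan([464,-27,200],out(-2,20),4)
```

```text
9.95 [463.6  15.5 207. ] [-73.2  -1.7 -81.2] q [-47.  15.  48. 131. -28.  25. -59.] F [0.1 0.4 0.4] w 69.7
0 [10.0, 2.0, -2.0] [0.013, 0.047, -0.008]
1 [11.0, 2.0, -2.0] [0.013, 0.047, -0.008]
2 [11.0, 2.0, -1.0] [0.013, 0.047, -0.008]
3 [11.0, 2.0, -1.0] [0.013, 0.047, -0.008]
total 43.1 11.3
```

Run:
```python
from h import *
plan([472,-27,200],out(-2,10),4)
```

```text
0 [11.0, 2.0, -0.0] [-0.03, 0.047, -0.004]
1 [11.0, 2.0, 0.0] [-0.03, 0.047, -0.004]
2 [11.0, 2.0, 1.0] [-0.03, 0.047, -0.004]
3 [11.0, 2.0, 2.0] [-0.03, 0.047, -0.004]
total 43.9 12.9
```

>>> step_arm:
  steps:
    - [[11, 1, 0], [-0.03, 0.047, -0.004], 60]
    - [[11, 1, 0], [-0.03, 0.047, -0.004], 60]
    - [[11, 1, 1], [-0.03, 0.047, -0.004], 60]
    - [[11, 1, 2], [-0.03, 0.047, -0.004], 60]
    - [[0, 0, 0], [0, 0, 0], 60]

```text
time: 10.45
position: [464.1, -32.6, 200.7]
eef_rot: [-80.6, -0.0, -92.9]
contact_force: [0.6, 0.2, -0.4]
width: 60.3
```

Run:
```python
from h import *
import pickle
now()
c=calibration('wrist');f=grab_frame('wrist');pickle.dump(c,open('w6.pkl','wb'));cv2.imwrite('pics/w6.png',f)
```

```text
10.45 [464.1 -32.6 200.7] [-80.6  -0.  -92.9] q [-41.  20.  52. 125. -29.  36. -62.] F [ 0.6  0.2 -0.4] w 60.3
```

View pics/w6.png

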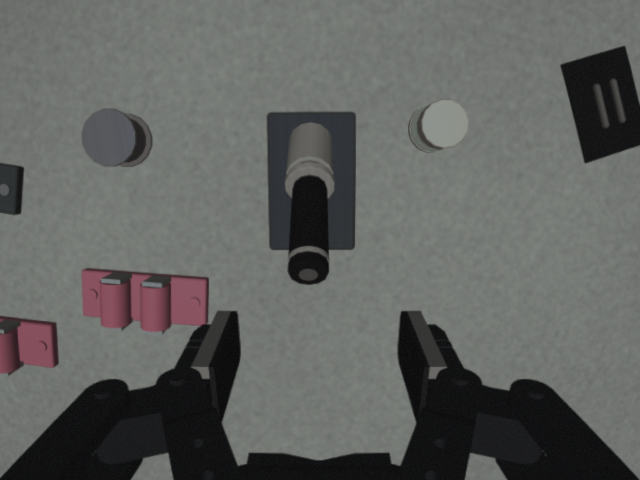

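The lamp's tail end is at px (308,271), its collar at (310,180), and the holder base corners are (267,112) to (354,248).

Run:
```python
from h import *
import pickle
c=pickle.load(open('w6.pkl','rb'));s=calibration('scene');d=calibration('side')
W=lambda u,v:ray(c,u,v)
for v in(171,172.7):print('tail',tri([W(308,272),ray(s,260,v),ray(d,381.2,188.5)]),tri([W(308,272),ray(d,381.2,188.5)]))
print('collar',tri([W(310,180),ray(s,256,207.7),ray(d,356.5,201.1)]),tri([W(310,180),ray(s,256,207.7)]))
Q=np.array([onz(c,*q,12)[:2] for q in[(267,112),(354,112),(354,248),(270,249)]]);print(Q.round(1).tolist(),Q.mean(0))
e=(Q[0]+Q[1]-Q[2]-Q[3]);yaw=np.arctan2(e[1],e[0]);print('yaw',np.degrees(yaw))
M=np.r_[Q.mean(0)+5*np.array([np.cos(yaw),np.sin(yaw)]),76];h=np.array([np.cos(yaw),np.sin(yaw),0])
for t in(35,40,45):
    t=np.radians(t);u=-h*np.sin(t)+np.array([0,0,np.cos(t)])
    for n,l in(('collar',3),('tail',74)):
        X=M+u*l;print(n,X.round(1),'w',proj(c,X).round(0),'s',proj(s,X).round(1),'d',proj(d,X).round(1))
```

```text
tail (array([470.72858273, -26.97594034, 127.91867202]), [np.float64(0.7029322012383309), np.float64(0.8752742345674351), np.float64(0.5821650874922094)]) (array([470.79096877, -26.70417299, 127.3150809 ]), [np.float64(0.4083563874306719), np.float64(0.40835638743073216)])
tail (array([471.03194553, -27.37336991, 125.83073535]), [np.float64(0.8752892245559516), np.float64(0.9390237669530268), np.float64(0.914159854947436)]) (array([470.79096877, -26.70417299, 127.3150809 ]), [np.float64(0.4083563874306719), np.float64(0.40835638743073216)])
collar (array([520.76352834, -27.81072677,  77.4150525 ]), [np.float64(2.20574142407643), np.float64(2.0729361599625893), np.float64(3.909146656983501)]) (array([519.00600126, -28.94469031,  78.31988699]), [np.float64(0.3604995162858529), np.float64(0.36049951628585425)])
[[572.2, 2.7], [568.7, -64.9], [461.3, -60.7], [464.0, 7.6]] [516.56192758 -28.82604058]
yaw -2.4117498153035384
collar [519.8 -29.   78.5] w [309. 179.] s [255.7 208. ] d [358.5 199.7]
tail [479.2 -27.3 136.6] w [308. 261.] s [258.8 170.7] d [377.6 184.5]
collar [519.6 -29.   78.3] w [309. 179.] s [255.7 208. ] d [358.6 199.7]
tail [474.  -27.  132.7] w [308. 269.] s [259.7 170.5] d [379.8 186.4]
collar [519.4 -28.9  78.1] w [309. 180.] s [255.8 208. ] d [358.7 199.8]
tail [469.3 -26.8 128.3] w [309. 276.] s [260.6 170.7] d [381.7 188.3]
```

Wrist, scene and side views together give a lamp tilt of about 43°, and the collar-to-tail length of 70 mm is right. So the grip point is about (493, −28, 107) and the TCP target is (495, −28, 96).

Run:
```python
from h import *
plan([483,-28,155],out(-2.4,10),2)
import h
h.pose=lambda:(np.array([483,-28,155]),out(-2.4,10))
plan([495,-28,96],out(-2.4,10),3)
```

```text
0 [-2.0, 24.0, 6.0] [0.005, -0.003, 0.001]
1 [-2.0, 24.0, 6.0] [0.005, -0.003, 0.001]
total 49.6 0.7
0 [-0.0, 20.0, 1.0] [0.0, 0.0, 0.0]
1 [-0.0, 20.0, 1.0] [0.0, 0.0, 0.0]
2 [-0.0, 20.0, 1.0] [0.0, 0.0, 0.0]
total 60.2 0.0
```

>>> step_arm:
  steps:
    - [[-2, 22, 8], [0.005, -0.003, 0], 60]
    - [[-2, 22, 8], [0.005, -0.003, 0], 60]
    - [[0, 0, 0], [0, 0, 0], 60]

```text
time: 10.8
position: [485.6, -27.1, 157.7]
eef_rot: [-80.1, -0.1, -92.2]
contact_force: [-0.4, -0.1, 0.2]
width: 60.3
```

Run:
```python
from h import *
now();plan([495,-28,96],out(-2.4,10),3,1)
```

```text
10.8 [485.6 -27.1 157.7] [-80.1  -0.1 -92.2] q [-34.  25.  44. 126. -36.  31. -56.] F [-0.4 -0.1  0.2] w 60.3
0 [0.2, 20.8, -0.4] [0.0, 0.001, 0.0]
1 [0.2, 20.8, -0.5] [0.0, 0.001, 0.0]
2 [0.2, 20.8, -0.5] [0.0, 0.001, 0.0]
total 62.4 0.2
```

>>> step_arm:
  steps:
    - [[0, 20, -1], [0, 0, 0], 60]
    - [[0, 20, -1], [0, 0, 0], 60]
    - [[0, 18, -1], [0, 0, 0], 60]
    - [[0, 0, 0], [0, 0, 0], 60]

```text
time: 11.2
position: [490.0, -25.9, 100.1]
eef_rot: [-80.1, -0.1, -91.9]
contact_force: [-0.9, 0.6, 0.6]
width: 59.9
```

Run:
```python
from h import *
now();print(delta([495,-28,96],out(-2.4,10)))
```

```text
11.2 [490.  -25.9 100.1] [-80.1  -0.1 -91.9] q [-26.  29.  33. 129. -45.  22. -48.] F [-0.9  0.6  0.6] w 59.9
(array([1.9, 4.9, 4.2]), array([ 0.002,  0.008, -0.   ]))
```

>>> step_arm:
  steps:
    - [[2, 4.5, 4.5], [0, 0.008, 0], 60]
    - [[0, 1, 1], [0, 0, 0], 45]
    - [[0, 0, 0], [0, 0, 0], 30]
    - [[0, 0, 0], [0, 0, 0], 10]
    - [[0, 0, 0], [0, 0, 0], 10]
  force: 80

```text
time: 11.7
position: [496.8, -27.9, 98.8]
eef_rot: [-79.9, 0.0, -92.4]
contact_force: [-0.7, -0.9, -2.4]
width: 19.9
```

>>> step_arm:
  steps:
    - [[0, 0, 0], [0, 0, 0], 10]
    - [[0, 0, 0], [0, 0, 0], 10]
    - [[0, 0, 0], [0, 0, 0], 10]

```text
time: 12.0
position: [496.5, -27.8, 99.0]
eef_rot: [-79.9, 0.0, -92.3]
contact_force: [0.4, -0.0, -1.7]
width: 20.2
```

Run:
```python
from h import *
now();p,R=pose();u=np.array([-.678,.03,.735])
print('tool frame of axis',R.inv().apply(u).round(3))
```

```text
12.0 [496.5 -27.8  99. ] [-79.9   0.  -92.3] q [-25.  30.  33. 128. -46.  22. -48.] F [ 0.4 -0.  -1.7] w 20.2
tool frame of axis [-0.003 -0.842 -0.54 ]
```

>>> step_arm:
  steps:
    - [[0, -4.3, -2.6], [0, 0, 0], 10]
    - [[0, -8.5, -5.2], [0, 0, 0], 10]
    - [[0, -13, -7.8], [0, 0, 0], 10]

```text
time: 12.3
position: [476.5, -27.3, 122.2]
eef_rot: [-79.9, -0.0, -92.4]
contact_force: [0.9, 0.3, -0.3]
width: 20.3
```

Run:
```python
from h import *
now()
print((pose()[0]-[496.5,-27.8,99]).round(1))
```

```text
12.3 [476.5 -27.3 122.2] [-79.9  -0.  -92.4] q [-29.  27.  37. 129. -42.  24. -50.] F [ 0.9  0.3 -0.3] w 20.3
[-20.    0.5  23.2]
```

>>> step_arm:
  steps:
    - [[0, -12.5, -7.5], [0, 0, 0], 10]
    - [[0, -12.5, -7.5], [0, 0, 0], 10]
    - [[0, -13, -7], [0, 0, 0], 10]
    - [[0, -16, -3], [0, 0, 0], 10]
    - [[0, -25, 0], [0, 0, 0], 10]

```text
time: 12.8
position: [431.3, -25.9, 198.5]
eef_rot: [-80.3, 0.2, -92.5]
contact_force: [0.6, 0.9, -1.2]
width: 19.9
```

Run:
```python
from h import *
import pickle
now()
print((pose()[0]-[496.5,-27.8,99]).round(1))
s=calibration('scene');d=calibration('side')
a=grab_frame('scene');b=grab_frame('side');cv2.imwrite('pics/scene2.png',a);cv2.imwrite('pics/side2.png',b)
cv2.imwrite('pics/m2.png',np.hstack([cv2.resize(a[90:250,190:350],(400,400),interpolation=2),cv2.resize(b[120:280,310:470],(400,400),interpolation=2)]))
```

```text
12.8 [431.3 -25.9 198.5] [-80.3   0.2 -92.5] q [-45.  17.  54. 129. -28.  34. -63.] F [ 0.6  0.9 -1.2] w 19.9
[-65.2   1.9  99.5]
```

View pics/m2.png

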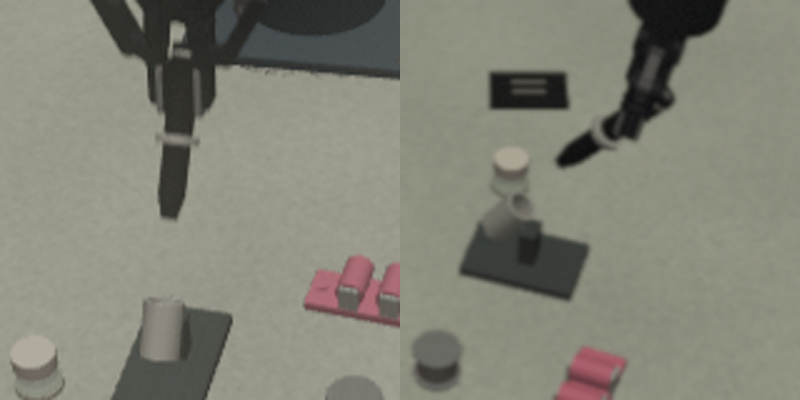

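The lamp is clear of the tube: nose at scene px (257.6,176.8) and side px (373.2,185.2), collar at (260.4,145.6) and (391.6,172.4).

```bash
cat > lampm.py <<'E'
from h import *
def lamp(ns,nd,cs,cd):
    s=calibration('scene');d=calibration('side')
    N,e=tri([ray(s,*ns),ray(d,*nd)]);C,e2=tri([ray(s,*cs),ray(d,*cd)]);u=C-N;L=np.linalg.norm(u);u/=L
    p,R=pose();print('nose',N.round(1),'collar',C.round(1),'err',round(e[0],1),round(e2[0],1),'L(59)',L.round(1),'tilt',np.degrees(np.arccos(u[2])).round(1),'u',u.round(3))
    print('tool: u',R.inv().apply(u).round(3),'nose',R.inv().apply(N-p).round(1),'collar',R.inv().apply(C-p).round(1))
E
python3 - <<'E'
from lampm import *
lamp((257.6,176.8),(373.2,185.2),(260.4,145.6),(391.6,172.4))
E
```

```text
nose [489.2 -28.2 130.7] collar [452.4 -27.8 176.1] err 0.5 1.3 L(59) 58.5 tilt 39.0 u [-0.63   0.005  0.777]
tool: u [ 0.018 -0.875 -0.485] nose [ 0.3 78.4 43.1] collar [ 1.3 27.3 14.7]
```

Run:
```python
from h import *
plan([530,272,215],out(27,-29),10)
```

```text
0 [-30.0, 0.0, 9.0] [-0.067, -0.052, -0.009]
1 [-30.0, -1.0, 10.0] [-0.067, -0.052, -0.009]
2 [-29.0, -2.0, 11.0] [-0.067, -0.052, -0.009]
3 [-28.0, -3.0, 13.0] [-0.067, -0.052, -0.009]
4 [-28.0, -4.0, 14.0] [-0.067, -0.052, -0.009]
5 [-27.0, -5.0, 15.0] [-0.067, -0.052, -0.009]
6 [-26.0, -6.0, 16.0] [-0.067, -0.052, -0.009]
7 [-25.0, -8.0, 17.0] [-0.067, -0.052, -0.009]
8 [-24.0, -9.0, 18.0] [-0.067, -0.052, -0.009]
9 [-23.0, -11.0, 18.0] [-0.067, -0.052, -0.009]
total 313.5 48.6
```

>>> step_arm:
  steps:
    - [[-30, -2, 9], [-0.067, -0.052, -0.009], 10]
    - [[-30, -3, 10], [-0.067, -0.052, -0.009], 10]
    - [[-29, -3, 11], [-0.067, -0.052, -0.009], 10]
    - [[-28, -4, 13], [-0.067, -0.052, -0.009], 10]
    - [[-28, -4, 14], [-0.067, -0.052, -0.009], 10]

```text
time: 13.4
position: [477.3, 124.8, 216.3]
eef_rot: [-100.1, -2.0, -77.6]
contact_force: [1.6, -1.1, -0.9]
width: 20.2
```

>>> step_arm:
  steps:
    - [[-27, -5, 15], [-0.067, -0.052, -0.009], 10]
    - [[-26, -6, 16], [-0.067, -0.052, -0.009], 10]
    - [[-25, -8, 17], [-0.067, -0.052, -0.009], 10]
    - [[-24, -9, 18], [-0.067, -0.052, -0.009], 10]
    - [[-23, -10, 18], [-0.067, -0.052, -0.009], 10]

```text
time: 13.9
position: [524.7, 280.1, 220.1]
eef_rot: [-120.4, 1.2, -62.2]
contact_force: [0.8, 0.7, -0.4]
width: 20.2
```

Run:
```python
from h import *
now();plan([534,273,190],out(27,-29),3)
```

```text
13.9 [524.7 280.1 220.1] [-120.4    1.2  -62.2] q [-48.  50.  39.  70. -23.  99. -72.] F [ 0.8  0.7 -0.4] w 20.2
0 [4.0, 8.0, 6.0] [0.008, 0.008, -0.004]
1 [4.0, 8.0, 6.0] [0.008, 0.008, -0.004]
2 [4.0, 8.0, 6.0] [0.008, 0.008, -0.004]
total 32.3 2.0
```

>>> step_arm:
  steps:
    - [[4, 8, 6], [0.008, 0.008, -0.004], 10]
    - [[4, 8, 6], [0.008, 0.008, -0.004], 10]
    - [[4, 6, 5], [0.008, 0.008, -0.004], 10]
    - [[0, 0, 0], [0, 0, 0], 10]

```text
time: 14.3
position: [533.4, 275.3, 184.9]
eef_rot: [-119.2, 0.2, -62.7]
contact_force: [0.1, -0.8, -1.3]
width: 20.0
```

Run:
```python
from h import *
now()
a=grab_frame('scene');b=grab_frame('side');cv2.imwrite('pics/scene3.png',a);cv2.imwrite('pics/side3.png',b)
cv2.imwrite('pics/m3.png',np.hstack([cv2.resize(a[150:290,340:480],(400,400),interpolation=2),cv2.resize(b[220:360,260:400],(400,400),interpolation=2)]))
```

```text
14.3 [533.4 275.3 184.9] [-119.2    0.2  -62.7] q [-48.  52.  39.  72. -23.  95. -72.] F [ 0.1 -0.8 -1.3] w 20.0
```

View pics/m3.png

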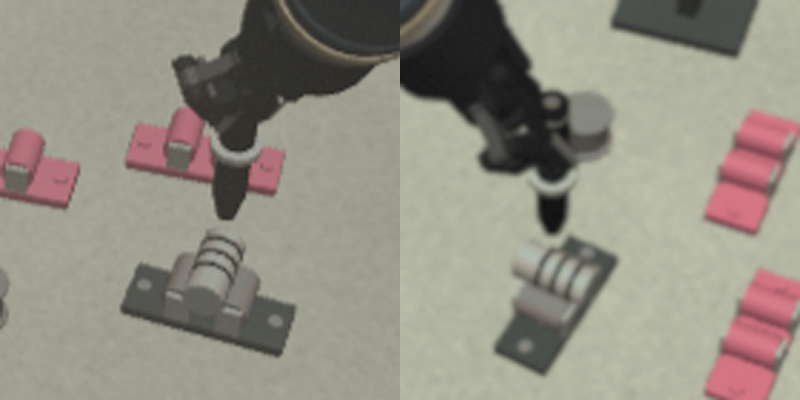

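The lamp hangs upright over the barrel: nose at scene px (419.1,226) and side px (313.2,300.9), collar at (422.3,203.6) and (313.9,283.7). The barrel sits in the gap.

Run:
```python
from lampm import *
lamp((419.1,226),(313.2,300.9),(422.3,203.6),(313.9,283.7))
s=calibration('scene');d=calibration('side')
for z in(88,):
    for X in([536.4,275,z],[536.4,275,z+59]):print(proj(s,X),proj(d,X))
```

```text
nose [535.1 278.   91.3] collar [532.9 277.6 145.4] err 0.1 0.1 L(59) 54.1 tilt 2.3 u [-0.039 -0.008  0.999]
tool: u [-0.015 -0.853 -0.521] nose [-0.9 81.7 48.4] collar [-1.7 35.5 20.2]
[417.17621374 227.57541078] [313.00126811 300.53955503]
[420.7920941  204.08481102] [312.44651122 281.71685451]
```

The lamp is within tolerance: nose about 3 mm off centre, 33 mm above the barrel, tilt about 2°. I'll hold briefly, check it is still and the bystanders haven't moved, then hand in.

>>> step_arm:
  steps:
    - [[0, 0, 0], [0, 0, 0], 10]
    - [[0, 0, 0], [0, 0, 0], 10]
    - [[0, 0, 0], [0, 0, 0], 10]

```text
time: 14.7
position: [533.6, 275.4, 188.5]
eef_rot: [-119.0, 0.3, -62.7]
contact_force: [-0.4, -0.1, -1.3]
width: 20.1
```

Run:
```python
from h import *
now();print(np.abs(readout.read_state()['qvel']).max())
a=cv2.imread('pics/scene0.png');b=grab_frame('scene')
for n,(x0,y0,x1,y1) in dict(jar=(190,220,220,252),spool=(316,240,346,268),driver=(115,300,210,335),dish=(255,305,305,342),tweezers=(340,333,412,360),cup=(500,265,552,330)).items():
    print(n,cv2.absdiff(a,b)[y0:y1,x0:x1].mean().round(1))
if pose()[0][2]<195: bot.sign_off();print('handed in')
```

```text
14.7 [533.6 275.4 188.5] [-119.     0.3  -62.7] q [-48.  51.  39.  72. -23.  95. -72.] F [-0.4 -0.1 -1.3] w 20.1
0.45991297058679736
jar 9.3
spool 8.4
driver 8.8
dish 9.5
tweezers 9.1
cup 8.3
the job is handed in; nothing more can be done
handed in
```

The barrel is lying in the cradle's roller gap, let go, and the job is handed in at about 14.7 s of the 54 s. The lamp is held upright over the middle of the barrel. `sign_off` gave no verdict.

- **Barrel:** I pinched it by its ends and released it in the gap. The last wrist measurement put it at (536.4, 275.0) mm, within about 1 mm of the cradle's centre and about 1° of the roller direction.
- **Lamp:** In the last two-view measurement the nose was about 3 mm sideways of the barrel's middle and 33 mm above it, with a tilt of about 2°. The arm then rose about 3.5 mm during the last hold rows, so the nose is now about 37 mm above the barrel, still inside the 12 to 55 mm band. The arm was practically still at hand-in, and the grip width was steady at 20 mm.
- **Bystanders:** The scene-picture differences were small and even for all six (8 to 10 grey levels each, like a general brightness change), so nothing appears to have moved.

Three checks did not quite agree:
- The lamp's tilt in its holder came out at 42 to 48° depending on the views, against the "about 40°" given.
- The last nose-to-collar length read 54 mm instead of 59 mm, so that measurement is good only to a few millimetres.
- The grip reads 20 mm on the 22 mm lamp. It read 55.3 mm on the 56 mm barrel, so it reads slightly low in both cases.

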